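Load the tube shaker and latch its guard

TASK

Take the orange-capped tube from the blue rack, set it upright and fully home in the shaker's well that has the orange ring, and let go of it. Then slide the shaker's clear guard shut with a steady push on its blue handle until the latch clicks and the guard stays shut by itself, without slamming it or forcing it against its stop. Leave the other tubes, the pipette, the bottle and the tip box where they are.

Things in the scene. Friction and masses are not known exactly. Their poses are not given: they have to be found in the camera images.
- tube_mid (a point): centre (half-way up) of the orange-capped tube: clear, 80 mm tall, 18 g, z along it; body 16 mm in diameter with a tapered bottom, ribbed orange cap 21 mm in diameter, the top 18 mm. It stands 40 mm deep in the rack: 40 mm shows above the rack's top
- rack: blue tube rack 134 x 114 mm, fixed, top 50 mm high; origin at the centre of its underside. Two columns of three square holes, 60 mm apart along its y, 34 mm along its x: close the fingers along its y, where there is room
- well (a point): centre of the mouth of the orange-ringed well, at the top of the shaker's aluminium block (90 mm high). The well is 18 mm wide and 48 mm deep: a tube fully home shows 32 mm above the block. Other tubes may stand 58 mm away along the shaker's y, 34 mm along its x: close the fingers along its y
- shaker: white tube shaker, fixed, 210 (x) x 440 (y) mm, deck 90 mm high; origin at the bench near its middle. Control panel on its -x side. Its guard slides along its y and shuts towards +y, where stands a grey latch tower (about y 0.18 to 0.215, top 181 mm high) whose yellow-topped sprung bolt rises, then drops at the click. More than 25 N of the guard on its stop is forcing it
- guard (a joint): opening of the guard, m: 0.17 to 0.19 at the start, about 0 shut. Click anywhere from -0.011 to +0.015 (the tower sits in slots). Drag 2 N; sprung pins add 4 to 6 N outwards over the last 32 mm; over the last 7 mm it needs 12 to 16 N, which falls by 6 N at the click. 1 mm on is the stop, a buffer of 12 N per mm. If not clicked, the pins throw it back beyond 0.021 when let go: push again
- handle (a point): centre of the blue handle on the guard's flat clear roof: an upright bar 100 mm along the shaker's x, 14 mm thick along its y, from 143 to 179 mm high, free all round. The guard is a clear hood 165 mm long, 168 mm wide, roof top 143 mm high; it clears seated tubes by 8 mm. The handle stands 115 mm behind its leading edge
- spare_a_mid (a point): centre of a blue-capped tube in the rack, same size as the orange one: leave it
- spare_b_mid (a point): centre of a green-capped tube in the rack: leave it
- run_a_mid (a point): centre of a blue-capped tube standing in the shaker block: leave it
- run_b_mid (a point): centre of a white-capped tube standing in the shaker block: leave it
- run_c_mid (a point): centre of a green-capped tube standing in the shaker block: leave it
- pipette: grey micropipette lying on the bench, 280 mm long, 24 mm high; origin under its grip: leave it
- bottle: glass reagent bottle with blue cap, 70 mm in diameter, 150 mm tall; origin at the centre of its base: leave it
- tipbox: blue pipette tip box 120 x 82 x 66 mm; origin at the centre of its underside: leave it

How it is judged (in metres and radians):
On the way, in this order (a step that is already met when the one before it is completed fails the run):
1. the orange-capped tube stands upright and fully home in the orange-ringed well, let go, the guard still open (horizontal distance between tube_mid and well below 0.005 m and z of tube_mid in the frame of well below -0.004 m and angle between tube_mid's own z axis and vertical below 0.12 rad and contact force between the fingers and tube below 0.1 N and value of joint guard above 0.1 m), for 0.2 s.
2. the guard is pushed shut (value of joint guard below 0.018 m), for 0.2 s.
At the end, for the whole second after the job is handed in: The orange-capped tube stands upright (within 7 degrees) in the orange-ringed well, centred within 5 mm and within 4 mm of fully home, and the guard, let go, stays latched shut and still: its reading under 18 mm (unlatched, the pins throw it back past 21 mm) (horizontal distance between tube_mid and well below 0.005 m and z of tube_mid in the frame of well below -0.004 m and angle between tube_mid's own z axis and vertical below 0.12 rad and value of joint guard below 0.018 m and velocity of joint guard between -0.01 and 0.01 m/s); the robot touches nothing.
It fails at once if the guard is slammed or forced against its latch and stop with more than 25 N (contact force between guard and shaker above 25 N).
It fails at once if another tube is moved more than 20 mm (distance of any of spare_a_mid, spare_b_mid, run_a_mid, run_b_mid, run_c_mid from where it was at the start of the episode above 0.02 m).
It fails at once if the pipette, the bottle or the tip box is moved more than 30 mm (distance of any of pipette, bottle, tipbox from where it was at the start of the episode above 0.03 m).
It also fails if it takes over 61 s, if anything falls off the work surface, if the arm or the gripper's body presses on something with over 40 N, if the wrist force passes 120 N, or if a joint passes its speed limit or range.

ROBOT

A 6-joint arm with a two-finger parallel gripper is mounted at the origin on the work surface. World frame = base frame: x ahead of the robot, y to its left, z up, the work surface at z = 0. Lengths are in m, angles in degrees, forces in N, time in s.
With the tool pointing down it reaches from about 0.35 to 0.875 m from the base axis. Payload 4.2 kg.
Tool frame: the origin (TCP) lies on the centre line of the jaws, within the pads' length; the fingertips stand 19 mm ahead of it and the grasp point (between the pads) is the TCP; x points along the fingers, y is the direction in which the jaws open and shut, and the axes are right-handed (so a half turn about x gives the same grasp; the last joint's range is limited). The gripper opens to 87 mm and grips with 3 to 60 N. Pads are 19 mm wide; open, the fingers measure 117 mm over their backs; the gripper's body (75 mm by 190 mm) begins 51 mm behind the grasp point.
Start: joints at [82.769, 22.042, 0.453, 0, -68.411, -14.817], TCP at [0.235, 0.579, 0.242] pointing down, gripper open.
Joint ranges: [-179.83, 179.83], [-69.29, 118.12], [-61.27, 80.66], [-181.25, 117.63], [-171.15, -9.14], [-177.46, 177.46]. Speed limits (degrees/s): [159.86, 159.86, 180, 180, 180, 180].

INTERFACE

Orientations are given as a 3x3 rotation matrix whose columns are the frame's x, y, z axes.
In Python, from station import r, viewer, job, spotter gives the robot as it stands.
- The arm moves only by the tool play_rows, never from a script. Its argument "commands" is a list of rows, each an object of numbers: "fingers": the gripper command: -1 is fully open, 1 is shut, values between are in proportion; "tx", "ty", "tz": the shift along the tool's x, y, z normalised to -1 to 1, where 1 is 750 mm; "ax", "ay", "az": the turn, a rotation vector about the tool's x, y, z normalised to -1 to 1, where 1 is pi rad. In form: [{"fingers": .., "tx": .., "ty": .., "tz": .., "ax": .., "ay": .., "az": ..}, ...]. A call has 1 to 5 rows; each row is the pose to reach, as a shift and turn from the pose commanded when the call began, along the tool's axes at that moment, turning the shorter way round; what a row does not reach only later rows make up. A row lasts 1/12 s, in which the tool goes at most 41.7 mm and 7.16 degrees, less where a joint would pass 70% of its speed; a pose out of reach is approached as far as the arm can. A call with a number of a shift or a turn outside -1 to 1 is refused whole. A call with a gripper value outside its range is refused whole. The fingers move at their own pace and stop on an object; the grip force is fixed at half the most. Time passes only in rows, so rows that repeat a pose let the fingers close. It gives the time, the measured TCP pose, the force and the opening at its end, in the units of the state.
- r.sense(): the state, without advancing time (a new reading comes with each control period).
- viewer.capture(name): name is "scene" or "top" or "wrist"; returns a dict with "image" (420x560x3 uint8, red, green, blue), "fx", "fy", "cx", "cy" (pixels), "R" (3x3) and "t" (3): a world point X has camera coordinates R X + t; the wrist camera has in their place "mount" (4x4, takes a point from camera to tool coordinates, whose origin is the TCP and whose axes are the tool frame's). Camera axes: x right, y down, z forward; pixel columns grow to the right and rows downward; lengths in m; the calibration is good to about 2 mm. A picture is of the moment at which its call begins: read the wrist's pose just before it. There is no depth.
- job.finish_job(): hands the job in, once; it reports no verdict.
Trained networks look in a picture, given as the dict that the camera call returned (one of the last four; its "shot" number tells which), for a name from the list of things; names that differ only in an ending like _2 or _b are one class to them, and where a whole thing is asked for, a point or a joint stands for the part that bears it (a point fixed in the world has none). Each returns a list of dicts, best first, with "score" (0 to 1); they miss things now and then, are a little off and sometimes report something else, mostly with a low value. They report only what shows in the picture. A call takes as long as a camera call.
- spotter.find_in(name, picture): "uv" ([column, row] in pixels, amid what is visible of it).
- spotter.silhouettes(name, picture): "region" (420x560 bool, what is visible of it) and "uv" ([column, row] in pixels, amid what is visible of it).
The state is a dict: "time_s": time; "joints": joint angles; "joint_velocities": joint speeds; "effort": joint torques, N m; "tcp_pos": TCP position; "ee_rot": TCP orientation; "wrist_force": force on the tool from outside, world axes, zero at the start; "moment": the same for the moment, N m; "gripper_width": opening from 0.0 (shut) to 1.0 (fully open).
Only numpy, scipy, OpenCV 4.12 (cv2) and the standard library are available. Lean on these libraries where they do the work, as an engineer would, in place of code of your own. Each camera call takes 0.05 s, during which the arm holds its last target. There are 200 camera calls.

## Working session

There is one attempt and no reset: what is moved stays moved. The work goes in short steps, Python scripts to look and compute and a tool call to move; the robot and the scene stay as the last step left them, time stands still between calls to the robot, and variables do not carry over. Pictures are saved under pics/ and viewed, about 8 in all and at most 12, crops included, and the job is handed in when it is done.

Besides the shell and the picture viewer there is one more tool, called after "Call:" by a JSON object that holds its "op" and its "data". play_rows: Moves the arm, as the interface text tells. Its arguments: {"type":"object","properties":{"commands":{"type":"array"}},"required":["commands"]}

```bash
mkdir -p pics; ls
cat > h.py <<'E'
import numpy as np, cv2
from station import r, viewer, job, spotter
def proj(c,X):
    p=c['R']@np.asarray(X,float)+c['t']; return np.array([c['fx']*p[0]/p[2]+c['cx'],c['fy']*p[1]/p[2]+c['cy']])
def ray(c,uv,z):
    R=np.array(c['R']);t=np.array(c['t']);o=-R.T@t
    d=R.T@np.array([(uv[0]-c['cx'])/c['fx'],(uv[1]-c['cy'])/c['fy'],1]); return o+d*(z-o[2])/d[2]
def wristcam(c,s):
    M=np.array(c['mount']);T=np.eye(4);T[:3,:3]=s['ee_rot'];T[:3,3]=s['tcp_pos'];W=np.linalg.inv(T@M)
    c=dict(c);c['R']=W[:3,:3];c['t']=W[:3,3];return c
def save(c,n): cv2.imwrite('pics/'+n,c['image'][:,:,::-1])
E
python3 - <<'E'
from h import *
cs={n:viewer.capture(n) for n in('scene','top')}
im=np.hstack([cs['top']['image'],cs['scene']['image']])
for n in cs: cv2.imwrite(f'pics/{n}1.png',cv2.resize(cs[n]['image'][:,:,::-1],(800,600)))
zs=dict(tube_mid=.05,rack=.05,shaker=.09,well=.09,guard=.143,handle=.161,spare_a_mid=.05,run_a_mid=.1,run_b_mid=.1,pipette=.02,bottle=.1,tipbox=.06)
for n in cs:
  c=cs[n];print(n,'campos',(-np.array(c['R']).T@np.array(c['t'])).round(3))
  for k in zs:
    for d in spotter.find_in(k,c)[:5]: print(k,round(d['score'],2),np.round(d['uv'],1),ray(c,d['uv'],zs[k]).round(3))
s=r.sense();print(s)
E
```

```text
pics
scene campos [0.982 0.472 0.887]
tube_mid 0.63 [403.2 334.9] [0.527 0.373 0.05 ]
rack 0.65 [396.  322.6] [0.516 0.344 0.05 ]
shaker 0.86 [259.9 245.3] [ 0.629 -0.012  0.09 ]
guard 0.92 [217.7 188.1] [ 0.615 -0.208  0.143]
handle 0.68 [213.2 189.5] [ 0.636 -0.196  0.161]
spare_a_mid 0.64 [421.  316.1] [0.459 0.373 0.05 ]
spare_a_mid 0.26 [397.9 324.3] [0.516 0.35  0.05 ]
run_a_mid 0.55 [263.1 234. ] [ 0.604 -0.029  0.1  ]
run_b_mid 0.59 [239.1 228.8] [ 0.64  -0.084  0.1  ]
pipette 0.41 [377.2 310.1] [0.507 0.289 0.02 ]
bottle 0.96 [332.  373.2] [0.726 0.334 0.1  ]
bottle 0.32 [377.1 309.6] [0.55  0.305 0.1  ]
tipbox 0.57 [197.2 153.3] [ 0.53  -0.466  0.06 ]
tipbox 0.41 [260.  218.2] [ 0.555 -0.104  0.06 ]
top campos [ 0.393 -0.053  1.283]
rack 0.9 [164.  218.8] [0.504 0.325 0.05 ]
shaker 0.86 [282.3 192.2] [ 0.591 -0.045  0.09 ]
guard 0.86 [342.9 186.9] [ 0.602 -0.221  0.143]
handle 0.78 [345.3 185.1] [ 0.604 -0.226  0.161]
spare_a_mid 0.59 [146.3 228. ] [0.474 0.379 0.05 ]
run_a_mid 0.48 [276.  184.1] [ 0.613 -0.025  0.1  ]
run_a_mid 0.21 [343.2 185. ] [ 0.615 -0.229  0.1  ]
pip
[... 230 characters left out ...]
9216016e-03,
       -6.84110409e+01, -1.48154740e+01]), 'joint_velocities': array([-0.04610456, -0.01376991, -0.02158744, -0.08829789, -0.04097425,
        0.01963132]), 'effort': array([-6.94386490e-04, -3.90472376e+01,  1.87616426e+01,  4.22440454e+00,
        1.53593975e-02, -2.48270072e-05]), 'tcp_pos': array([0.23455919, 0.57930754, 0.24153802]), 'ee_rot': array([[-3.37964197e-05, -3.75349510e-01, -9.26883350e-01],
       [ 3.38290680e-06, -9.26883350e-01,  3.75349510e-01],
       [-9.99999999e-01,  9.54990960e-06,  3.25951111e-05]]), 'wrist_force': array([0.00543125, 0.44329709, 0.22408092]), 'moment': array([-0.04838221, -0.0257617 , -0.02355063]), 'gripper_width': 1.0023719413595324}
```

View pics/top1.png

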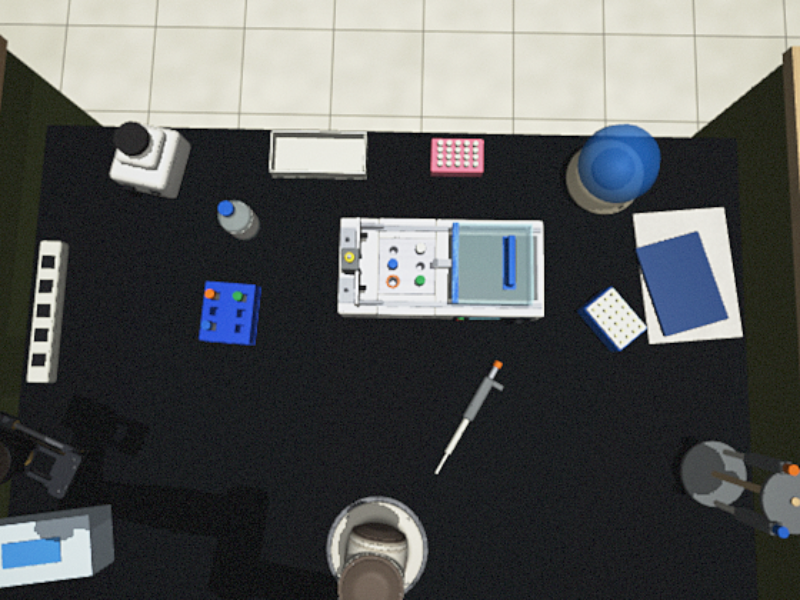

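View pics/scene1.png

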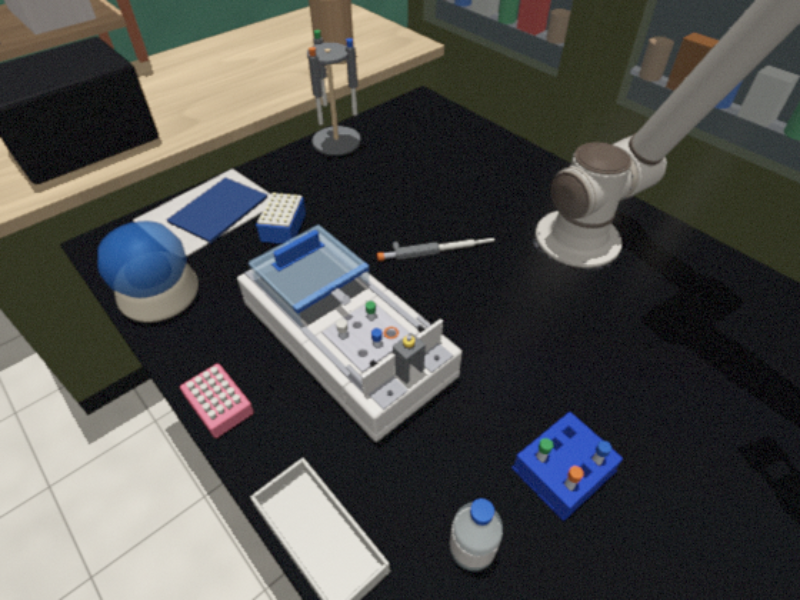

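Run:
```python
from h import *
cs={n:viewer.capture(n) for n in('scene','top')}
from scipy import ndimage as nd
for n,c in cs.items():
  hsv=cv2.cvtColor(c['image'],cv2.COLOR_RGB2HSV)
  for nm,lo,hi in(('orange',(5,140,120),(18,255,255)),('yellow',(22,120,120),(35,255,255)),('green',(45,100,60),(85,255,255)),('blue',(100,150,80),(125,255,255))):
    m=cv2.inRange(hsv,lo,hi);k,l,st,ce=cv2.connectedComponentsWithStats(m)
    for i in range(1,k):
      if 5<st[i,4]<1500:
        print(n,nm,st[i].tolist(),ce[i].round(1),'z.08',ray(c,ce[i],.081).round(3)[:2],'z.09',ray(c,ce[i],.09).round(3)[:2],'z.113',ray(c,ce[i],.113).round(3)[:2],'z.161',ray(c,ce[i],.161).round(3)[:2],ray(c,ce[i],.181).round(3)[:2])
c=cs['top']
cr=c['image'][140:240,130:400][:,:,::-1]
cv2.imwrite('pics/topc.png',cv2.resize(cr,None,fx=2.96,fy=2.96,interpolation=cv2.INTER_CUBIC))
for k in('rack',):
  g=spotter.silhouettes(k,c)[0]['region'].astype(np.uint8)
  p=cv2.minAreaRect(cv2.findNonZero(g));print(k,p,[ray(c,q,.05).round(3)[:2] for q in cv2.boxPoints(p)])
```

```text
scene orange [479, 23, 23, 10, 102] [491.   27.4] z.08 [-1.074 -0.298] z.09 [-1.051 -0.29 ] z.113 [-0.992 -0.268] z.161 [-0.87  -0.222] [-0.819 -0.203]
scene orange [216, 33, 4, 6, 18] [217.9  35.6] z.08 [-0.018 -1.121] z.09 [-0.006 -1.104] z.113 [ 0.022 -1.058] z.161 [ 0.082 -0.963] [ 0.106 -0.924]
scene orange [264, 177, 5, 5, 19] [265.8 178.9] z.08 [ 0.452 -0.201] z.09 [ 0.458 -0.193] z.113 [ 0.473 -0.174] z.161 [ 0.504 -0.134] [ 0.518 -0.117]
scene orange [269, 232, 7, 5, 10] [271.2 234.7] z.08 [ 0.58  -0.025] z.09 [ 0.584 -0.019] z.113 [ 0.596 -0.005] z.161 [0.62  0.024] [0.63  0.037]
scene orange [399, 327, 9, 11, 75] [402.8 331.6] z.08 [0.539 0.372] z.09 [0.544 0.373] z.113 [0.556 0.376] z.161 [0.583 0.382] [0.594 0.384]
scene yellow [282, 236, 8, 7, 35] [285.8 239.5] z.08 [0.561 0.013] z.09 [0.566 0.018] z.113 [0.578 0.031] z.161 [0.603 0.058] [0.613 0.07 ]
scene green [349, 0, 14, 16, 145] [355.5   7.2] z.08 [-0.774 -0.914] z.09 [-0.754 -0.898] z.113 [-0.704 -0.859] z.161 [-0.6   -0.776] [-0.556 -0.742]
scene green [94, 3, 4, 3, 6] [95.   4.2] z.08 [ 0.259 -1.901] z.09 [ 0.2
[... 7753 characters left out ...]
3 -0.621] z.113 [ 0.482 -0.61 ] z.161 [ 0.478 -0.587] [ 0.477 -0.578]
top blue [430, 242, 5, 4, 7] [431.9 244. ] z.08 [ 0.444 -0.499] z.09 [ 0.444 -0.496] z.113 [ 0.443 -0.488] z.161 [ 0.441 -0.47 ] [ 0.44  -0.462]
top blue [544, 369, 9, 8, 55] [547.7 372.4] z.08 [ 0.08  -0.826] z.09 [ 0.083 -0.82 ] z.113 [ 0.089 -0.806] z.161 [ 0.101 -0.775] [ 0.106 -0.762]
top blue [1, 376, 41, 22, 664] [ 21.3 386.5] z.08 [-0.001  0.706] z.09 [0.002 0.701] z.113 [0.01  0.686] z.161 [0.025 0.656] [0.032 0.643]
rack ((161.11880493164062, 217.81187438964844), (39.403472900390625, 43.38362121582031), 5.710593223571777) [array([0.444, 0.399]), array([0.581, 0.394]), array([0.571, 0.269]), array([0.435, 0.276])]
```

View pics/topc.png

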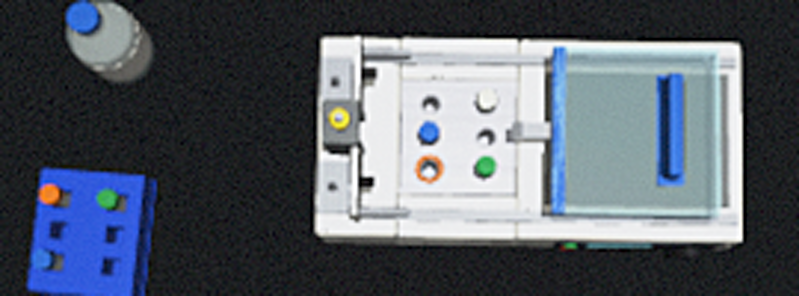

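```bash
cat >> h.py <<'E'
def plan(p,yaw=None):
    s=r.sense();R=np.array(s['ee_rot']);d=R.T@(np.array(p)-s['tcp_pos'])/.75
    from scipy.spatial.transform import Rotation as Ro
    a=np.zeros(3)
    if yaw is not None:
        y=np.radians(yaw);T=np.array([[0,np.cos(y),0],[0,np.sin(y),0],[-1,0,0.]]);T[:,2]=np.cross(T[:,0],T[:,1])
        a=Ro.from_matrix(R.T@T).as_rotvec()/np.pi
    yw=np.degrees(np.arctan2(R[1,1],R[0,1]))
    print('t',s['time_s'],'pos',np.round(s['tcp_pos'],4),'yaw',yw.round(1),'F',np.round(s['wrist_force'],1),'w',round(s['gripper_width'],3),'\n txyz',d.round(4),'axyz',a.round(4))
E
python3 -c "
from h import *
plan([.541,.372,.2],129)"
```

```text
t 1.45 pos [0.2346 0.5793 0.2416] yaw -112.0 F [ 0.9 -0.3  0.5] w 0.999 
 txyz [ 0.0554  0.1028 -0.4824] axyz [0.6608 0.     0.    ]
```

Call:
{"op": "play_rows", "data": {"commands": [{"fingers": -0.05,"tx": 0.0554,"ty": 0.1028,"tz": -0.4824,"ax": 0.66,"ay": 0,"az": 0},{"fingers": -0.05,"tx": 0.0554,"ty": 0.1028,"tz": -0.4824,"ax": 0.66,"ay": 0,"az": 0},{"fingers": -0.05,"tx": 0.0554,"ty": 0.1028,"tz": -0.4824,"ax": 0.66,"ay": 0,"az": 0},{"fingers": -0.05,"tx": 0.0554,"ty": 0.1028,"tz": -0.4824,"ax": 0.66,"ay": 0,"az": 0},{"fingers": -0.05,"tx": 0.0554,"ty": 0.1028,"tz": -0.4824,"ax": 0.66,"ay": 0,"az": 0}]}}

```text
time_s: 1.87
tcp_pos: [0.4073, 0.4622, 0.2183]
ee_rot: [[0.0, -0.85, -0.527], [0.0, -0.527, 0.85], [-1.0, -0.0, 0.0]]
wrist_force: [0.3, 0.6, 0.3]
gripper_width: 0.707
```

```bash
python3 -c "
from h import *
plan([.541,.372,.2],129)"
```

```text
t 1.8667 pos [0.4073 0.4622 0.2183] yaw -148.2 F [0.3 0.6 0.3] w 0.707 
 txyz [ 0.0245 -0.088  -0.1962] axyz [4.602e-01 1.000e-04 1.000e-04]
```

Call:
{"op": "play_rows", "data": {"commands": [{"fingers": -0.05,"tx": 0.0245,"ty": -0.088,"tz": -0.1962,"ax": 0.46,"ay": 0,"az": 0},{"fingers": -0.05,"tx": 0.0245,"ty": -0.088,"tz": -0.1962,"ax": 0.46,"ay": 0,"az": 0},{"fingers": -0.05,"tx": 0.0245,"ty": -0.088,"tz": -0.1962,"ax": 0.46,"ay": 0,"az": 0},{"fingers": -0.05,"tx": 0.0245,"ty": -0.088,"tz": -0.1962,"ax": 0.46,"ay": 0,"az": 0},{"fingers": -0.05,"tx": 0.0245,"ty": -0.088,"tz": -0.1962,"ax": 0.46,"ay": 0,"az": 0}]}}

```text
time_s: 2.28
tcp_pos: [0.5445, 0.3694, 0.1983]
ee_rot: [[-0.001, -0.997, 0.077], [-0.002, 0.077, 0.997], [-1.0, 0.0, -0.002]]
wrist_force: [-0.4, -0.0, 0.1]
gripper_width: 0.527
```

Call:
{"op": "play_rows", "data": {"commands": [{"fingers": -0.05,"tx": 0,"ty": 0,"tz": 0,"ax": 0.261,"ay": 0,"az": 0},{"fingers": -0.05,"tx": 0,"ty": 0,"tz": 0,"ax": 0.261,"ay": 0,"az": 0},{"fingers": -0.05,"tx": 0,"ty": 0,"tz": 0,"ax": 0.261,"ay": 0,"az": 0},{"fingers": -0.05,"tx": 0,"ty": 0,"tz": 0,"ax": 0.261,"ay": 0,"az": 0},{"fingers": -0.05,"tx": 0,"ty": 0,"tz": 0,"ax": 0.261,"ay": 0,"az": 0}]}}

```text
time_s: 2.7
tcp_pos: [0.5403, 0.3737, 0.1998]
ee_rot: [[-0.0, -0.768, 0.641], [-0.0, 0.641, 0.768], [-1.0, -0.0, -0.0]]
wrist_force: [0.4, -0.1, -0.2]
gripper_width: 0.524
```

Call:
{"op": "play_rows", "data": {"commands": [{"fingers": -0.05,"tx": 0,"ty": 0,"tz": 0,"ax": 0.062,"ay": 0,"az": 0},{"fingers": -0.05,"tx": 0,"ty": 0,"tz": 0,"ax": 0.062,"ay": 0,"az": 0},{"fingers": -0.05,"tx": 0,"ty": 0,"tz": 0,"ax": 0.062,"ay": 0,"az": 0}]}}

```text
time_s: 2.95
tcp_pos: [0.5402, 0.3738, 0.1999]
ee_rot: [[-0.0, -0.633, 0.774], [-0.0, 0.774, 0.633], [-1.0, 0.0, -0.0]]
wrist_force: [-0.1, -0.4, -0.3]
gripper_width: 0.526
```

```bash
cat >> h.py <<'E'
def blobs(c,lo,hi,zs,mn=60,mx=20000):
    m=cv2.inRange(cv2.cvtColor(c['image'],cv2.COLOR_RGB2HSV),lo,hi);k,l,st,ce=cv2.connectedComponentsWithStats(m)
    for i in range(1,k):
        if mn<st[i,4]<mx: print(st[i].tolist(),ce[i].round(1),[ray(c,ce[i],z).round(4)[:2].tolist() for z in zs])
OR=((4,130,90),(19,255,255))
E
python3 -c "
from h import *
plan([.541,.372,.2],129)
s=r.sense();c=wristcam(viewer.capture('wrist'),s)
print((-c['R'].T@c['t']).round(3))
blobs(c,*OR,[.08,.09])
save(c,'w1.png')"
```

```text
t 2.95 pos [0.5402 0.3738 0.1999] yaw 129.3 F [-0.1 -0.4 -0.3] w 0.526 
 txyz [-0.0002 -0.0025 -0.0007] axyz [ 0.0017 -0.     -0.    ]
[0.488 0.333 0.344]
```

View pics/w1.png

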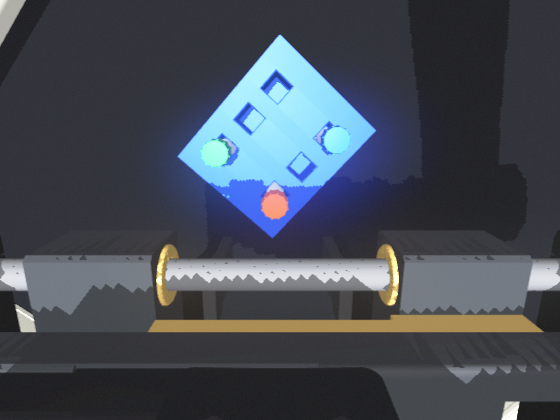

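```bash
python3 -c "
from h import *
s=r.sense();c=wristcam(viewer.capture('wrist'),s)
blobs(c,(0,100,90),(19,255,255),[.08,.09],30)
for uv in [(275,205),(215,153),(336,140)]: print(ray(c,uv,.09),ray(c,uv,.085))
print([ray(c,uv,.05)[:2] for uv in[(280,36),(376,130),(273,238),(178,156)]])
for k in('tube_mid','spare_a_mid'):
  for d in spotter.find_in(k,c): print(k,d['score'],d['uv'])
"
```

```text
[262, 195, 26, 24, 468] [274.3 206.2] [[0.5417, 0.3736], [0.5396, 0.3721]]
[0.53858829 0.37189602 0.09      ] [0.53958069 0.37267046 0.085     ]
[0.53608143 0.31231885 0.09      ] [0.53702441 0.31191867 0.085     ]
[0.47203813 0.37530938 0.09      ] [0.47171843 0.37615112 0.085     ]
[array([0.43725938, 0.2936827 ]), array([0.44183761, 0.40259543]), array([0.57175898, 0.39640034]), array([0.5658916 , 0.28606094])]
tube_mid 0.94 [272.7, 198.4]
spare_a_mid 0.94 [334.0, 136.0]
```

Call:
{"op": "play_rows", "data": {"commands": [{"fingers": -0.05,"tx": 0.05,"ty": -0.001,"tz": -0.0011,"ax": 0,"ay": 0,"az": 0},{"fingers": -0.05,"tx": 0.09,"ty": -0.001,"tz": -0.0011,"ax": 0,"ay": 0,"az": 0},{"fingers": -0.05,"tx": 0.13,"ty": -0.001,"tz": -0.0011,"ax": 0,"ay": 0,"az": 0},{"fingers": -0.05,"tx": 0.1532,"ty": -0.001,"tz": -0.0011,"ax": 0,"ay": 0,"az": 0},{"fingers": -0.05,"tx": 0.1532,"ty": -0.001,"tz": -0.0011,"ax": 0,"ay": 0,"az": 0}]}}

```text
time_s: 3.57
tcp_pos: [0.5378, 0.3705, 0.08]
ee_rot: [[-0.007, -0.634, 0.773], [-0.006, 0.773, 0.634], [-1.0, -0.0, -0.01]]
wrist_force: [-0.0, -0.3, -0.8]
gripper_width: 0.52
```

Call:
{"op": "play_rows", "data": {"commands": [{"fingers": 1,"tx": 0,"ty": 0,"tz": 0,"ax": 0,"ay": 0,"az": 0},{"fingers": 1,"tx": 0,"ty": 0,"tz": 0,"ax": 0,"ay": 0,"az": 0},{"fingers": 1,"tx": 0,"ty": 0,"tz": 0,"ax": 0,"ay": 0,"az": 0},{"fingers": 1,"tx": 0,"ty": 0,"tz": 0,"ax": 0,"ay": 0,"az": 0},{"fingers": 1,"tx": 0,"ty": 0,"tz": 0,"ax": 0,"ay": 0,"az": 0}]}}

```text
time_s: 3.98
tcp_pos: [0.5405, 0.3732, 0.0866]
ee_rot: [[0.002, -0.634, 0.773], [0.002, 0.773, 0.634], [-1.0, 0.0, 0.003]]
wrist_force: [-0.3, 0.4, 0.2]
gripper_width: 0.237
```

Call:
{"op": "play_rows", "data": {"commands": [{"fingers": 1,"tx": 0,"ty": 0,"tz": 0,"ax": 0,"ay": 0,"az": 0},{"fingers": 1,"tx": 0,"ty": 0,"tz": 0,"ax": 0,"ay": 0,"az": 0},{"fingers": 1,"tx": 0,"ty": 0,"tz": 0,"ax": 0,"ay": 0,"az": 0}]}}

```text
time_s: 4.23
tcp_pos: [0.5408, 0.3733, 0.0864]
ee_rot: [[0.002, -0.635, 0.773], [0.001, 0.773, 0.635], [-1.0, -0.0, 0.003]]
wrist_force: [0.1, 0.2, 4.6]
gripper_width: 0.223
```

Call:
{"op": "play_rows", "data": {"commands": [{"fingers": 1,"tx": -0.025,"ty": 0,"tz": 0,"ax": 0,"ay": 0,"az": 0},{"fingers": 1,"tx": -0.055,"ty": 0,"tz": 0,"ax": 0,"ay": 0,"az": 0},{"fingers": 1,"tx": -0.09,"ty": 0,"tz": 0,"ax": 0,"ay": 0,"az": 0},{"fingers": 1,"tx": -0.125,"ty": 0,"tz": 0,"ax": 0,"ay": 0,"az": 0},{"fingers": 1,"tx": -0.16,"ty": 0,"tz": 0,"ax": 0,"ay": 0,"az": 0}]}}

```text
time_s: 4.65
tcp_pos: [0.5396, 0.3724, 0.2054]
ee_rot: [[-0.001, -0.634, 0.773], [-0.001, 0.773, 0.634], [-1.0, 0.0, -0.002]]
wrist_force: [0.6, -0.7, -0.3]
gripper_width: 0.226
```

Call:
{"op": "play_rows", "data": {"commands": [{"fingers": 1,"tx": -0.04,"ty": 0,"tz": 0,"ax": 0,"ay": 0,"az": 0},{"fingers": 1,"tx": -0.07,"ty": 0,"tz": 0,"ax": 0,"ay": 0,"az": 0},{"fingers": 1,"tx": -0.09,"ty": 0,"tz": 0,"ax": 0,"ay": 0,"az": 0},{"fingers": 1,"tx": -0.1,"ty": 0,"tz": 0,"ax": 0,"ay": 0,"az": 0},{"fingers": 1,"tx": -0.1,"ty": 0,"tz": 0,"ax": 0,"ay": 0,"az": 0}]}}

```text
time_s: 5.07
tcp_pos: [0.5404, 0.373, 0.2816]
ee_rot: [[0.002, -0.634, 0.773], [0.002, 0.773, 0.634], [-1.0, 0.0, 0.003]]
wrist_force: [0.8, -0.1, -0.0]
gripper_width: 0.227
```

```bash
python3 -c "
from h import *
plan([.577,-.021,.29],129)
c=viewer.capture('scene');s=r.sense()
uv=proj(c,s['tcp_pos']);print(uv)
x,y=uv.astype(int);cv2.imwrite('pics/held.png',cv2.resize(c['image'][max(0,y-60):y+60,x-60:x+60,::-1],None,fx=4,fy=4))
for d in spotter.find_in('tube_mid',c):print(d)
c=wristcam(viewer.capture('wrist'),s);blobs(c,(0,100,90),(19,255,255),[.28,.29],30)
"
```

```text
t 5.0667 pos [0.5404 0.373  0.2816] yaw 129.4 F [ 0.8 -0.1 -0. ] w 0.227 
 txyz [-0.0123 -0.4372 -0.2954] axyz [ 0.002   0.0009 -0.0002]
[428.49364877 284.38023583]
{'uv': [426.3, 295.8], 'score': 0.45}
[256, 235, 43, 24, 799] [277.2 248.5] [[0.5313, 0.3673], [0.5282, 0.3648]]
[329, 245, 9, 14, 33] [331.9 250.4] [[0.5164, 0.387], [0.5144, 0.3831]]
```

View pics/held.png

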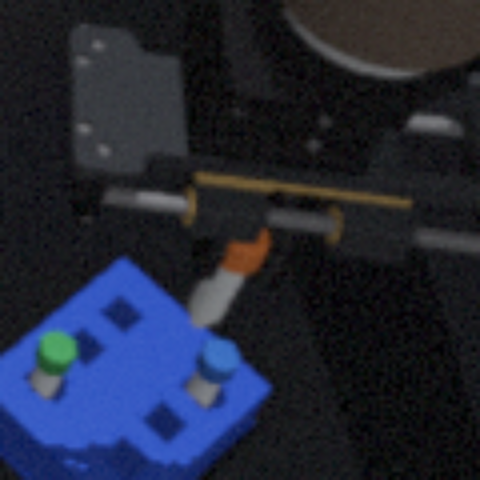

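```bash
python3 -c "
from h import *
s=r.sense();p=s['tcp_pos'];c=viewer.capture('scene')
o=proj(c,p).astype(int)-60
for dz in(.005,-.012,-.04,-.075):print(dz,((proj(c,p+[0,0,dz])-o)*4).round())
# invert observed points of plane along jaw-perp and jaw planes
print('jawperp shift effect per 10mm',(proj(c,p+[.00773,.00634,-.04])-o)*4,'jaw',(proj(c,p+[-.00634,.00773,-.04])-o)*4)
"
```

```text
0.005 [244. 237.]
-0.012 [233. 256.]
-0.04 [217. 287.]
-0.075 [197. 323.]
jawperp shift effect per 10mm [218.61405652 305.87293014] jaw [238.67627093 290.10036292]
```

Call:
{"op": "play_rows", "data": {"commands": [{"fingers": 1,"tx": -0.012,"ty": -0.5,"tz": -0.295,"ax": 0.002,"ay": 0,"az": 0},{"fingers": 1,"tx": -0.012,"ty": -0.5,"tz": -0.295,"ax": 0.002,"ay": 0,"az": 0},{"fingers": 1,"tx": -0.012,"ty": -0.5,"tz": -0.295,"ax": 0.002,"ay": 0,"az": 0},{"fingers": 1,"tx": -0.012,"ty": -0.5,"tz": -0.295,"ax": 0.002,"ay": 0,"az": 0},{"fingers": 1,"tx": -0.012,"ty": -0.5,"tz": -0.295,"ax": 0.002,"ay": 0,"az": 0}]}}

```text
time_s: 5.68
tcp_pos: [0.5715, 0.1649, 0.2829]
ee_rot: [[-0.002, -0.63, 0.777], [-0.001, 0.777, 0.63], [-1.0, 0.001, -0.003]]
wrist_force: [1.6, -0.3, 0.6]
gripper_width: 0.223
```

```bash
python3 -c "
from h import *
plan([.615,-.067,.29],129)"
```

```text
t 5.6833 pos [0.5715 0.1649 0.2829] yaw 129.0 F [ 1.6 -0.3  0.6] w 0.223 
 txyz [-0.0092 -0.2768 -0.1497] axyz [ 0.0002 -0.0008 -0.0002]
```

Call:
{"op": "play_rows", "data": {"commands": [{"fingers": 1,"tx": -0.009,"ty": -0.277,"tz": -0.15,"ax": 0,"ay": 0,"az": 0},{"fingers": 1,"tx": -0.009,"ty": -0.277,"tz": -0.15,"ax": 0,"ay": 0,"az": 0},{"fingers": 1,"tx": -0.009,"ty": -0.277,"tz": -0.15,"ax": 0,"ay": 0,"az": 0},{"fingers": 1,"tx": -0.009,"ty": -0.277,"tz": -0.15,"ax": 0,"ay": 0,"az": 0},{"fingers": 1,"tx": -0.009,"ty": -0.277,"tz": -0.15,"ax": 0,"ay": 0,"az": 0}]}}

```text
time_s: 6.1
tcp_pos: [0.6097, -0.0398, 0.289]
ee_rot: [[-0.002, -0.629, 0.777], [-0.0, 0.777, 0.629], [-1.0, 0.001, -0.002]]
wrist_force: [0.6, 1.2, 0.3]
gripper_width: 0.224
```

Call:
{"op": "play_rows", "data": {"commands": [{"fingers": 1,"tx": 0,"ty": 0,"tz": 0,"ax": 0,"ay": 0,"az": 0},{"fingers": 1,"tx": 0,"ty": 0,"tz": 0,"ax": 0,"ay": 0,"az": 0},{"fingers": 1,"tx": 0,"ty": 0,"tz": 0,"ax": 0,"ay": 0,"az": 0}]}}

```text
time_s: 6.35
tcp_pos: [0.6098, -0.0381, 0.289]
ee_rot: [[-0.002, -0.629, 0.778], [0.0, 0.778, 0.629], [-1.0, 0.001, -0.002]]
wrist_force: [0.3, 0.9, -1.4]
gripper_width: 0.228
```

```bash
python3 -c "
from h import *
plan([.577,-.021,.29],129)
s=r.sense();c=wristcam(viewer.capture('wrist'),s)
blobs(c,(0,100,90),(19,255,255),[.09,.113,.29],20)
print('green');blobs(c,(45,90,60),(90,255,255),[.113,.122],20,3000)
print('blue');blobs(c,(98,130,80),(125,255,255),[.113,.122],20,3000)
for k in('tube_mid','run_a_mid','handle'):
  for d in spotter.find_in(k,c): print(k,d['score'],d['uv'],ray(c,d['uv'],.113))
save(c,'w2.png')"
```

```text
t 6.35 pos [ 0.6098 -0.0381  0.289 ] yaw 128.9 F [ 0.3  0.9 -1.4] w 0.228 
 txyz [-0.0013  0.0452 -0.0197] axyz [-0.0003 -0.0006 -0.0005]
[297, 158, 29, 28, 308] [311.2 171.4] [[0.575, -0.0198], [0.5738, -0.0237], [0.565, -0.0542]]
[259, 246, 37, 12, 297] [277.4 253.1] [[0.6654, 0.0093], [0.6582, 0.0034], [0.6026, -0.0421]]
green
[237, 8, 12, 11, 50] [242.2  12.4] [[0.507, -0.1573], [0.5084, -0.1551]]
[255, 126, 22, 22, 379] [265.3 136.4] [[0.5756, -0.0778], [0.5751, -0.0778]]
blue
[0, 0, 43, 76, 1390] [15.4 28. ] [[0.6388, -0.3012], [0.6365, -0.2949]]
[14, 0, 75, 95, 1071] [54.4 47.6] [[0.6314, -0.2673], [0.6293, -0.262]]
[111, 25, 128, 174, 2199] [174.3 109.7] [[0.6089, -0.1567], [0.6075, -0.1545]]
[281, 194, 21, 21, 315] [291.2 204. ] [[0.6102, -0.0182], [0.6088, -0.0199]]
[519, 228, 38, 31, 344] [539.9 246.3] [[0.4874, 0.2037], [0.4894, 0.1958]]
[476, 291, 67, 42, 1475] [513.3 308.1] [[0.5506, 0.2355], [0.5508, 0.2267]]
tube_mid 0.97 [274.8, 238.1] [ 0.64749894 -0.00868907  0.113     ]
tube_mid 0.17 [110.9, 71.7] [ 0.61737448 -0.21868515  0.113     ]
run_a_mid 0.96 [293.0, 204.6] [ 0.60963303 -0.01647687  0.113     ]
handle 0.69 [274.2, 239.3] [ 0.64885854 -0.00836248  0.113     ]
handle 0.33 [520.7, 301.2] [0.54029444 0.23545304 0.113     ]
```

View pics/w2.png

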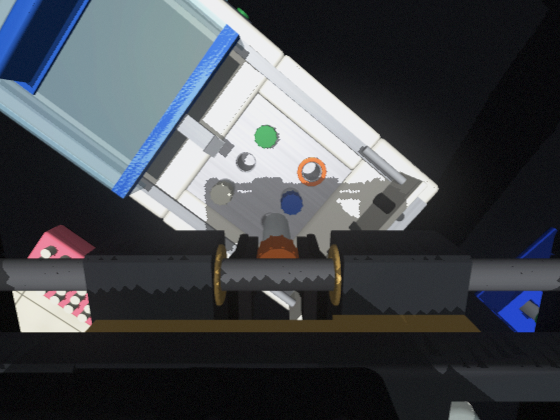

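```bash
python3 -c "
from h import *
plan([.5755,-.020,.215],129)
s=r.sense();c=wristcam(viewer.capture('wrist'),s)
for d in(0,.02,.04,.076):print(d,proj(c,s['tcp_pos']+s['ee_rot']@np.array([d,0,0])).round(1))
im=c['image'][190:275,230:330];cv2.imwrite('pics/t.png',cv2.resize(im[:,:,::-1],None,fx=7,fy=7))
"
```

```text
t 6.55 pos [ 0.6101 -0.0365  0.29  ] yaw 129.1 F [-0.2  0.9 -0.7] w 0.226 
 txyz [ 0.1     0.0461 -0.0218] axyz [ 0.0007 -0.0001 -0.0001]
0 [274.5 268.8]
0.02 [274.7 252.2]
0.04 [275. 239.]
0.076 [275.3 220.8]
```

View pics/t.png

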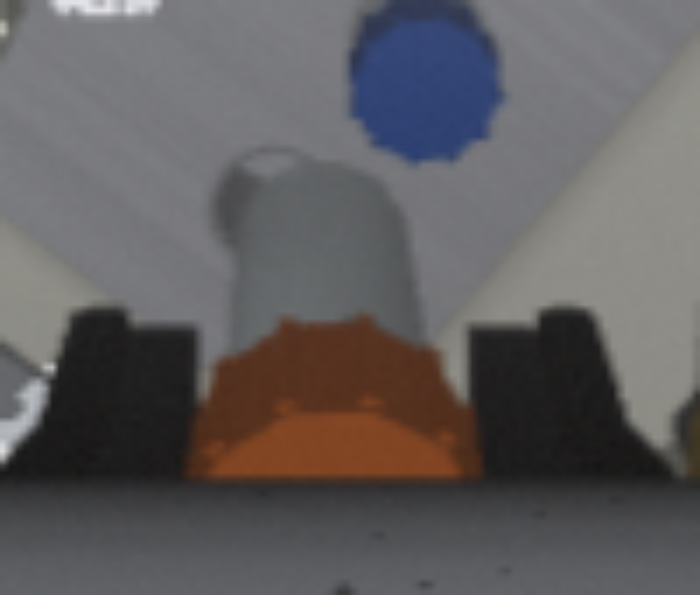

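Call:
{"op": "play_rows", "data": {"commands": [{"fingers": 1,"tx": 0.06,"ty": 0.0453,"tz": -0.0218,"ax": 0,"ay": 0,"az": 0},{"fingers": 1,"tx": 0.12,"ty": 0.0453,"tz": -0.0218,"ax": 0,"ay": 0,"az": 0},{"fingers": 1,"tx": 0.12,"ty": 0.0453,"tz": -0.0218,"ax": 0,"ay": 0,"az": 0},{"fingers": 1,"tx": 0.12,"ty": 0.0453,"tz": -0.0218,"ax": 0,"ay": 0,"az": 0},{"fingers": 1,"tx": 0.12,"ty": 0.0453,"tz": -0.0218,"ax": 0,"ay": 0,"az": 0}]}}

```text
time_s: 7.02
tcp_pos: [0.5763, -0.0211, 0.2004]
ee_rot: [[-0.001, -0.631, 0.776], [-0.001, 0.776, 0.631], [-1.0, -0.0, -0.001]]
wrist_force: [0.9, -1.0, 0.9]
gripper_width: 0.223
```

Call:
{"op": "play_rows", "data": {"commands": [{"fingers": 1,"tx": 0,"ty": 0,"tz": 0,"ax": 0,"ay": 0,"az": 0},{"fingers": 1,"tx": 0,"ty": 0,"tz": 0,"ax": 0,"ay": 0,"az": 0},{"fingers": 1,"tx": 0,"ty": 0,"tz": 0,"ax": 0,"ay": 0,"az": 0},{"fingers": 1,"tx": 0,"ty": 0,"tz": 0,"ax": 0,"ay": 0,"az": 0}]}}

```text
time_s: 7.35
tcp_pos: [0.5769, -0.0217, 0.2015]
ee_rot: [[0.002, -0.629, 0.777], [0.0, 0.777, 0.629], [-1.0, -0.001, 0.002]]
wrist_force: [-0.5, -0.1, 0.4]
gripper_width: 0.225
```

```bash
python3 -c "
from h import *
plan([.576,-.0205,.18],129)
s=r.sense();c=wristcam(viewer.capture('wrist'),s)
print('green');blobs(c,(45,90,60),(90,255,255),[.122],20,3000)
print('blue');blobs(c,(98,130,80),(125,255,255),[.122],20,3000)
print('or');blobs(c,(0,100,70),(19,255,255),[.09],20,3000)
save(c,'w3.png')"
```

```text
t 7.35 pos [ 0.5769 -0.0217  0.2015] yaw 129.0 F [-0.5 -0.1  0.4] w 0.225 
 txyz [0.0287 0.002  0.    ] axyz [-0.      0.0007  0.0004]
green
[184, 0, 11, 7, 43] [189.7   2.3] [[0.5051, -0.1445]]
[196, 150, 32, 31, 714] [211.1 165.1] [[0.5747, -0.0779]]
blue
[104, 16, 56, 76, 1430] [131.3  49.9] [[0.5486, -0.157]]
[98, 110, 6, 9, 32] [100.  113.4] [[0.5925, -0.1522]]
[89, 119, 4, 13, 24] [ 91.2 125.1] [[0.6022, -0.1527]]
[57, 123, 22, 22, 169] [ 69.2 131.7] [[0.6147, -0.1616]]
[0, 142, 84, 110, 2451] [ 36.9 195.9] [[0.6653, -0.1569]]
[505, 304, 35, 28, 196] [523.4 318.9] [[0.5213, 0.1696]]
or
[261, 189, 38, 34, 403] [280.1 202.8] [[0.5719, -0.0213]]
[257, 235, 41, 24, 763] [277.1 248.4] [[0.6027, 0.0006]]
[330, 245, 8, 9, 32] [333.2 248.5] [[0.5744, 0.0356]]
[236, 320, 28, 12, 140] [250.  325.9] [[0.6721, 0.0269]]
[264, 320, 61, 12, 261] [295.6 324.9] [[0.6469, 0.0565]]
```

View pics/w3.png

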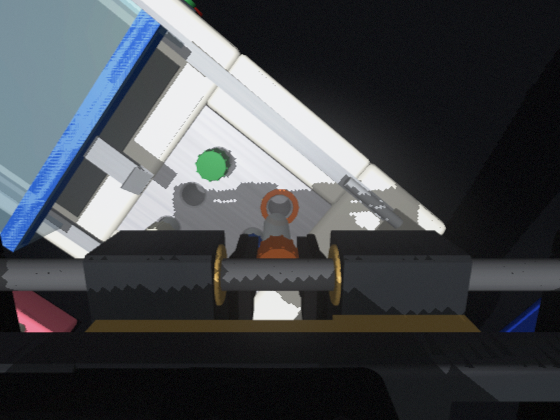

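Call:
{"op": "play_rows", "data": {"commands": [{"fingers": 1,"tx": 0.02,"ty": 0.0024,"tz": 0,"ax": 0,"ay": 0,"az": 0},{"fingers": 1,"tx": 0.04,"ty": 0.0024,"tz": 0,"ax": 0,"ay": 0,"az": 0},{"fingers": 1,"tx": 0.046,"ty": 0.0024,"tz": 0,"ax": 0,"ay": 0,"az": 0},{"fingers": 1,"tx": 0.05,"ty": 0.0024,"tz": 0,"ax": 0,"ay": 0,"az": 0},{"fingers": 1,"tx": 0.054,"ty": 0.0024,"tz": 0,"ax": 0,"ay": 0,"az": 0}]}}

```text
time_s: 7.82
tcp_pos: [0.5754, -0.0204, 0.1601]
ee_rot: [[0.001, -0.629, 0.777], [-0.0, 0.777, 0.629], [-1.0, -0.001, 0.001]]
wrist_force: [0.4, 0.2, 1.4]
gripper_width: 0.223
```

Call:
{"op": "play_rows", "data": {"commands": [{"fingers": 1,"tx": 0.003,"ty": 0,"tz": 0,"ax": 0,"ay": 0,"az": 0},{"fingers": 1,"tx": 0.006,"ty": 0,"tz": 0,"ax": 0,"ay": 0,"az": 0},{"fingers": 1,"tx": 0.009,"ty": 0,"tz": 0,"ax": 0,"ay": 0,"az": 0}]}}

```text
time_s: 8.07
tcp_pos: [0.5753, -0.0203, 0.1534]
ee_rot: [[0.001, -0.629, 0.777], [0.0, 0.777, 0.629], [-1.0, -0.001, 0.001]]
wrist_force: [0.2, 1.2, 0.1]
gripper_width: 0.221
```

Call:
{"op": "play_rows", "data": {"commands": [{"fingers": 1,"tx": 0.006,"ty": 0,"tz": 0,"ax": 0,"ay": 0,"az": 0},{"fingers": 1,"tx": 0.012,"ty": 0,"tz": 0,"ax": 0,"ay": 0,"az": 0},{"fingers": 1,"tx": 0.018,"ty": 0,"tz": 0,"ax": 0,"ay": 0,"az": 0},{"fingers": 1,"tx": 0.022,"ty": 0,"tz": 0,"ax": 0,"ay": 0,"az": 0}]}}

```text
time_s: 8.4
tcp_pos: [0.5752, -0.0202, 0.136]
ee_rot: [[0.0, -0.629, 0.777], [0.0, 0.777, 0.629], [-1.0, -0.0, 0.0]]
wrist_force: [0.5, 0.8, 0.8]
gripper_width: 0.225
```

Call:
{"op": "play_rows", "data": {"commands": [{"fingers": 1,"tx": 0.005,"ty": 0,"tz": 0,"ax": 0,"ay": 0,"az": 0},{"fingers": 1,"tx": 0.01,"ty": 0,"tz": 0,"ax": 0,"ay": 0,"az": 0},{"fingers": 1,"tx": 0.015,"ty": 0,"tz": 0,"ax": 0,"ay": 0,"az": 0},{"fingers": 1,"tx": 0.018,"ty": 0,"tz": 0,"ax": 0,"ay": 0,"az": 0}]}}

```text
time_s: 8.73
tcp_pos: [0.5753, -0.0202, 0.1227]
ee_rot: [[0.001, -0.629, 0.777], [0.0, 0.777, 0.629], [-1.0, -0.0, 0.001]]
wrist_force: [1.5, 0.4, 0.5]
gripper_width: 0.224
```

Call:
{"op": "play_rows", "data": {"commands": [{"fingers": 1,"tx": 0.003,"ty": 0,"tz": 0,"ax": 0,"ay": 0,"az": 0},{"fingers": 0.3,"tx": 0.003,"ty": 0,"tz": 0,"ax": 0,"ay": 0,"az": 0},{"fingers": 0.1,"tx": 0.003,"ty": 0,"tz": 0,"ax": 0,"ay": 0,"az": 0},{"fingers": -0.05,"tx": 0.003,"ty": 0,"tz": 0,"ax": 0,"ay": 0,"az": 0},{"fingers": -0.05,"tx": 0.003,"ty": 0,"tz": 0,"ax": 0,"ay": 0,"az": 0}]}}

```text
time_s: 9.15
tcp_pos: [0.5746, -0.0205, 0.1207]
ee_rot: [[-0.001, -0.629, 0.777], [-0.0, 0.777, 0.629], [-1.0, 0.0, -0.001]]
wrist_force: [0.2, -0.3, -0.8]
gripper_width: 0.439
```

Call:
{"op": "play_rows", "data": {"commands": [{"fingers": -0.05,"tx": 0,"ty": 0,"tz": 0,"ax": 0,"ay": 0,"az": 0},{"fingers": -0.05,"tx": 0,"ty": 0,"tz": 0,"ax": 0,"ay": 0,"az": 0},{"fingers": -0.05,"tx": 0,"ty": 0,"tz": 0,"ax": 0,"ay": 0,"az": 0},{"fingers": -0.05,"tx": 0,"ty": 0,"tz": 0,"ax": 0,"ay": 0,"az": 0}]}}

```text
time_s: 9.48
tcp_pos: [0.5749, -0.0204, 0.1208]
ee_rot: [[-0.0, -0.629, 0.777], [-0.0, 0.777, 0.629], [-1.0, 0.0, -0.0]]
wrist_force: [-0.4, -0.1, 0.8]
gripper_width: 0.522
```

Call:
{"op": "play_rows", "data": {"commands": [{"fingers": -0.05,"tx": -0.03,"ty": 0,"tz": 0,"ax": 0,"ay": 0,"az": 0},{"fingers": -0.05,"tx": -0.06,"ty": 0,"tz": 0,"ax": 0,"ay": 0,"az": 0},{"fingers": -0.05,"tx": -0.1,"ty": 0,"tz": 0,"ax": 0,"ay": 0,"az": 0},{"fingers": -0.05,"tx": -0.14,"ty": 0,"tz": 0,"ax": 0,"ay": 0,"az": 0},{"fingers": -0.05,"tx": -0.17,"ty": 0,"tz": 0,"ax": 0,"ay": 0,"az": 0}]}}

```text
time_s: 9.9
tcp_pos: [0.5755, -0.0204, 0.2511]
ee_rot: [[0.003, -0.63, 0.777], [-0.0, 0.777, 0.63], [-1.0, -0.002, 0.002]]
wrist_force: [0.5, -0.3, -0.4]
gripper_width: 0.527
```

```bash
python3 -c "
from h import *
plan([.576,-.0205,.27],129)
s=r.sense();c=wristcam(viewer.capture('wrist'),s)
print('green');blobs(c,(45,90,60),(90,255,255),[.122],20,3000)
print('blue');blobs(c,(98,130,80),(125,255,255),[.122],20,3000)
print('or');blobs(c,(0,100,70),(19,255,255),[.09,.122],20,3000)
cv2.imwrite('pics/w4.png',cv2.resize(c['image'][60:260,150:400,::-1],None,fx=3,fy=3))
c=viewer.capture('scene');print('scene');blobs(c,(4,130,90),(19,255,255),[.113],8,200);print(proj(c,[.5755,-.0203,.113]))
blobs(c,(100,130,80),(125,255,255),[.113],30,60);blobs(c,(45,100,60),(85,255,255),[.113],35,60)
"
```

```text
t 9.9 pos [ 0.5755 -0.0204  0.2511] yaw 129.0 F [ 0.5 -0.3 -0.4] w 0.527 
 txyz [-0.0252 -0.0006  0.0005] axyz [0.0001 0.0007 0.0006]
green
[192, 13, 14, 12, 76] [198.5  18.3] [[0.5041, -0.1504]]
[208, 145, 26, 26, 484] [220.7 157.4] [[0.5748, -0.0778]]
blue
[0, 0, 11, 20, 121] [3.3 6.5] [[0.5864, -0.2645]]
[66, 199, 13, 18, 36] [ 71.4 206.4] [[0.6854, -0.15]]
[59, 216, 7, 11, 26] [ 61.8 220.9] [[0.7014, -0.1498]]
[241, 220, 23, 23, 415] [251.9 231.5] [[0.6083, -0.02]]
[539, 250, 12, 8, 48] [544.9 253.6] [[0.4656, 0.1879]]
[522, 296, 20, 29, 267] [532.4 310.6] [[0.5086, 0.222]]
or
[261, 179, 32, 36, 739] [276.7 196.7] [[0.5774, -0.0182], [0.5717, -0.0227]]
[160, 246, 9, 14, 45] [164.3 251.7] [[0.6874, -0.068], [0.6701, -0.0673]]
[381, 248, 11, 9, 30] [386.5 251.8] [[0.5532, 0.0977], [0.55, 0.081]]
[516, 316, 5, 15, 26] [517.8 321.7] [[0.5246, 0.2535], [0.5244, 0.2205]]
[212, 321, 13, 10, 37] [218.8 326.2] [[0.7198, 0.0211], [0.6991, 0.0125]]
[224, 321, 18, 5, 41] [232.1 322.7] [[0.708, 0.0292], [0.6886, 0.0197]]
[243, 320, 29, 12, 130] [258.  325.3] [[0.6938, 0.0514], [0.6758, 0.0396]]
[271, 320, 15, 6, 37] [278.4 322.1] [[0.6778, 0.0653], [0.6615, 0.052]]
[287, 320, 20, 11, 60] [295.5 325.2] [[0.6696, 0.081], [0.6542, 0.0661]]
[303, 320, 14, 9, 28] [310.4 323.4] [[0.6585, 0.0914], [0.6442, 0.0754]]
[236, 325, 8, 7, 22] [239.4 327.8] [[0.708, 0.0385], [0.6885, 0.028]]
[275, 325, 18, 7, 47] [283. 329.] [[0.6811, 0.0739], [0.6645, 0.0597]]
scene
[70, 23, 8, 9, 24] [73.5 26.2] [[0.4813, -1.6084]]
[216, 33, 5, 6, 24] [218.2  35.5] [[0.0209, -1.058]]
[264, 178, 5, 4, 17] [265.9 179.6] [[0.4744, -0.1715]]
[269, 224, 10, 13, 58] [272.8 228.7] [[0.5798, -0.0174]]
[273.36127976 227.23731076]
[319, 0, 10, 4, 33] [323.8   1.4] [[-0.6394, -1.024]]
[260, 230, 7, 9, 54] [263.1 234.1] [[0.61, -0.0204]]
[256, 211, 7, 9, 43] [259.  214.7] [[0.576, -0.0789]]
```

View pics/w4.png

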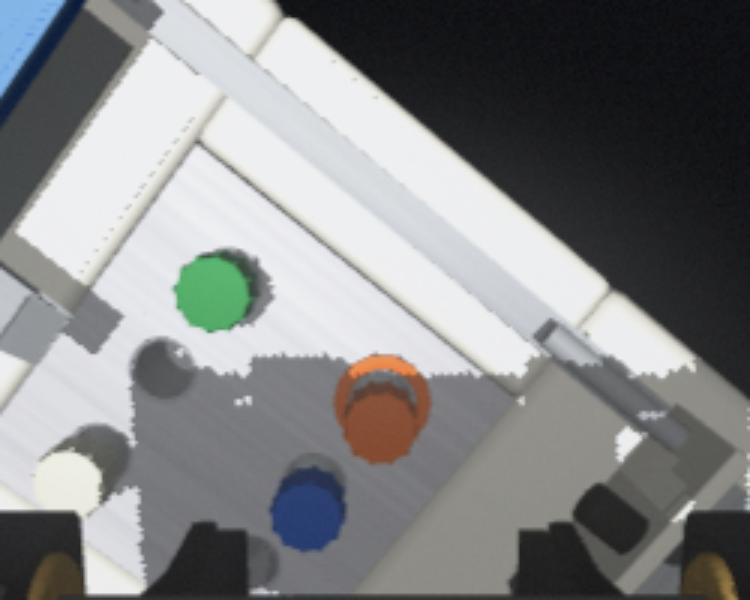

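```bash
python3 -c "
from h import *
plan([.607,-.275,.29],179.2)"
```

```text
t 10.0 pos [ 0.5773 -0.0202  0.2534] yaw 129.0 F [ 0.3  1.3 -0.2] w 0.526 
 txyz [-0.0487 -0.2891 -0.1828] axyz [-0.2787  0.0017  0.0028]
```

Call:
{"op": "play_rows", "data": {"commands": [{"fingers": 0.3,"tx": -0.0487,"ty": -0.289,"tz": -0.183,"ax": -0.279,"ay": 0,"az": 0},{"fingers": 1,"tx": -0.0487,"ty": -0.289,"tz": -0.183,"ax": -0.279,"ay": 0,"az": 0},{"fingers": 1,"tx": -0.0487,"ty": -0.289,"tz": -0.183,"ax": -0.279,"ay": 0,"az": 0},{"fingers": 1,"tx": -0.0487,"ty": -0.289,"tz": -0.183,"ax": -0.279,"ay": 0,"az": 0},{"fingers": 1,"tx": -0.0487,"ty": -0.289,"tz": -0.183,"ax": -0.279,"ay": 0,"az": 0}]}}

```text
time_s: 10.42
tcp_pos: [0.5972, -0.2132, 0.2752]
ee_rot: [[-0.001, -0.956, 0.295], [0.0, 0.295, 0.956], [-1.0, 0.001, 0.0]]
wrist_force: [1.1, 0.3, 0.3]
gripper_width: 0.231
```

```bash
python3 -c "
from h import *
plan([.607,-.275,.29],179.2)"
```

```text
t 10.4167 pos [ 0.5972 -0.2132  0.2752] yaw 162.9 F [1.1 0.3 0.3] w 0.231 
 txyz [-0.0198 -0.0367 -0.0749] axyz [-0.0908  0.0001 -0.0004]
```

Call:
{"op": "play_rows", "data": {"commands": [{"fingers": 1,"tx": -0.0198,"ty": -0.037,"tz": -0.075,"ax": -0.091,"ay": 0,"az": 0},{"fingers": 1,"tx": -0.0198,"ty": -0.037,"tz": -0.075,"ax": -0.091,"ay": 0,"az": 0},{"fingers": 1,"tx": -0.0198,"ty": -0.037,"tz": -0.075,"ax": -0.091,"ay": 0,"az": 0},{"fingers": 1,"tx": -0.0198,"ty": -0.037,"tz": -0.075,"ax": -0.091,"ay": 0,"az": 0},{"fingers": 1,"tx": -0.0198,"ty": -0.037,"tz": -0.075,"ax": -0.091,"ay": 0,"az": 0}]}}

```text
time_s: 10.83
tcp_pos: [0.6067, -0.2738, 0.2894]
ee_rot: [[-0.002, -1.0, 0.022], [0.001, 0.022, 1.0], [-1.0, 0.002, 0.001]]
wrist_force: [-0.6, 0.6, -0.4]
gripper_width: 0.003
```

```bash
python3 -c "
from h import *
plan([.607,-.31,.27],179.2)
s=r.sense();c=wristcam(viewer.capture('wrist'),s)
blobs(c,(100,150,60),(125,255,255),[.143,.161,.179],100)
for d in spotter.silhouettes('handle',c)[:2]: 
  m=d['region'];ys,xs=np.nonzero(m);print(d['score'],d['uv'],xs.min(),xs.max(),ys.min(),ys.max())
  for uv in[(xs.min(),ys.min()),(xs.max(),ys.min()),(xs.mean(),ys.min()),(xs.mean(),ys.max())]:print(uv,ray(c,uv,.143).round(4),ray(c,uv,.179).round(4))
save(c,'w5.png')"
```

```text
t 10.8333 pos [ 0.6067 -0.2738  0.2894] yaw 178.8 F [-0.6  0.6 -0.4] w 0.003 
 txyz [ 0.0258 -0.0015 -0.0483] axyz [-0.0024  0.0003 -0.0006]
[0, 0, 50, 16, 243] [18.4  3. ] [[0.8005, -0.4299], [0.7884, -0.4243], [0.7762, -0.4186]]
[316, 0, 59, 30, 762] [341.2  11.6] [[0.5535, -0.4185], [0.5567, -0.4136], [0.5599, -0.4087]]
[0, 25, 21, 15, 130] [ 6.8 33.5] [[0.814, -0.4089], [0.801, -0.4046], [0.788, -0.4003]]
[210, 200, 125, 35, 2995] [273.7 217.2] [[0.6094, -0.2551], [0.6092, -0.2603], [0.6089, -0.2655]]
0.68 [271.8, 191.3] 173 369 151 238
(np.int64(173), np.int64(151)) [ 0.6933 -0.3153  0.143 ] [ 0.6823 -0.3183  0.179 ]
(np.int64(369), np.int64(151)) [ 0.5273 -0.3116  0.143 ] [ 0.5369 -0.315   0.179 ]
(np.float64(273.21600161496536), np.int64(151)) [ 0.6084 -0.3134  0.143 ] [ 0.608  -0.3166  0.179 ]
(np.float64(273.21600161496536), np.int64(238)) [ 0.6104 -0.2355  0.143 ] [ 0.6097 -0.2484  0.179 ]
```

View pics/w5.png

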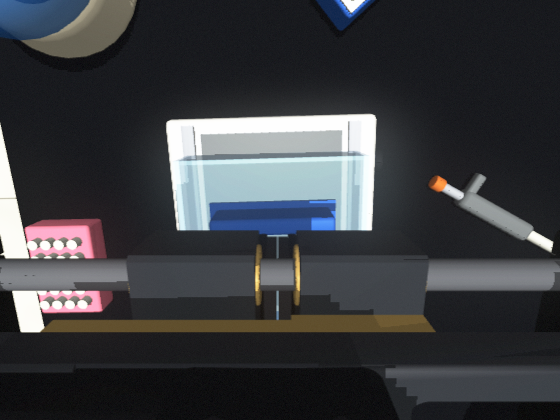

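Call:
{"op": "play_rows", "data": {"commands": [{"fingers": 1,"tx": 0,"ty": -0.005,"tz": -0.0415,"ax": -0.0024,"ay": 0,"az": 0},{"fingers": 1,"tx": 0.04,"ty": -0.005,"tz": -0.0415,"ax": -0.0024,"ay": 0,"az": 0},{"fingers": 1,"tx": 0.09,"ty": -0.005,"tz": -0.0415,"ax": -0.0024,"ay": 0,"az": 0},{"fingers": 1,"tx": 0.125,"ty": -0.005,"tz": -0.0415,"ax": -0.0024,"ay": 0,"az": 0},{"fingers": 1,"tx": 0.15,"ty": -0.005,"tz": -0.0415,"ax": -0.0024,"ay": 0,"az": 0}]}}

```text
time_s: 11.35
tcp_pos: [0.6088, -0.3032, 0.1746]
ee_rot: [[-0.005, -1.0, 0.012], [0.002, 0.012, 1.0], [-1.0, 0.005, 0.002]]
wrist_force: [0.2, -0.4, 0.0]
gripper_width: 0.008
```

Call:
{"op": "play_rows", "data": {"commands": [{"fingers": 1,"tx": 0,"ty": 0,"tz": 0,"ax": 0,"ay": 0,"az": 0},{"fingers": 1,"tx": 0,"ty": 0,"tz": 0,"ax": 0,"ay": 0,"az": 0},{"fingers": 1,"tx": 0,"ty": 0,"tz": 0,"ax": 0,"ay": 0,"az": 0}]}}

```text
time_s: 11.6
tcp_pos: [0.6114, -0.3047, 0.1801]
ee_rot: [[0.003, -1.0, 0.011], [-0.002, 0.011, 1.0], [-1.0, -0.003, -0.002]]
wrist_force: [-0.3, 0.1, 1.2]
gripper_width: 0.005
```

```bash
python3 -c "
from h import *
plan([.610,-.255,.172],179.2)"
```

```text
t 11.6 pos [ 0.6114 -0.3047  0.1801] yaw 179.4 F [-0.3  0.1  1.2] w 0.005 
 txyz [0.0107 0.0026 0.0663] axyz [ 0.001  -0.0005  0.0009]
```

Call:
{"op": "play_rows", "data": {"commands": [{"fingers": 1,"tx": 0.011,"ty": 0.001,"tz": 0,"ax": 0,"ay": 0,"az": 0},{"fingers": 1,"tx": 0.011,"ty": 0.001,"tz": 0.008,"ax": 0,"ay": 0,"az": 0},{"fingers": 1,"tx": 0.011,"ty": 0.001,"tz": 0.016,"ax": 0,"ay": 0,"az": 0},{"fingers": 1,"tx": 0.011,"ty": 0.001,"tz": 0.022,"ax": 0,"ay": 0,"az": 0},{"fingers": 1,"tx": 0.011,"ty": 0.001,"tz": 0.028,"ax": 0,"ay": 0,"az": 0}]}}

```text
time_s: 12.02
tcp_pos: [0.61, -0.2833, 0.1705]
ee_rot: [[0.001, -1.0, 0.012], [-0.0, 0.012, 1.0], [-1.0, -0.001, -0.0]]
wrist_force: [0.5, -0.1, 0.2]
gripper_width: 0.009
```

Call:
{"op": "play_rows", "data": {"commands": [{"fingers": 1,"tx": 0,"ty": 0,"tz": 0.005,"ax": 0,"ay": 0,"az": 0},{"fingers": 1,"tx": 0,"ty": 0,"tz": 0.01,"ax": 0,"ay": 0,"az": 0},{"fingers": 1,"tx": 0,"ty": 0,"tz": 0.015,"ax": 0,"ay": 0,"az": 0},{"fingers": 1,"tx": 0,"ty": 0,"tz": 0.02,"ax": 0,"ay": 0,"az": 0},{"fingers": 1,"tx": 0,"ty": 0,"tz": 0.025,"ax": 0,"ay": 0,"az": 0}]}}

```text
time_s: 12.43
tcp_pos: [0.61, -0.2654, 0.1702]
ee_rot: [[0.0, -1.0, 0.012], [-0.001, 0.012, 1.0], [-1.0, -0.0, -0.001]]
wrist_force: [-0.3, -2.8, 1.7]
gripper_width: 0.006
```

Call:
{"op": "play_rows", "data": {"commands": [{"fingers": 1,"tx": 0,"ty": 0,"tz": 0.008,"ax": 0,"ay": 0,"az": 0},{"fingers": 1,"tx": 0,"ty": 0,"tz": 0.016,"ax": 0,"ay": 0,"az": 0},{"fingers": 1,"tx": 0,"ty": 0,"tz": 0.024,"ax": 0,"ay": 0,"az": 0},{"fingers": 1,"tx": 0,"ty": 0,"tz": 0.032,"ax": 0,"ay": 0,"az": 0},{"fingers": 1,"tx": 0,"ty": 0,"tz": 0.04,"ax": 0,"ay": 0,"az": 0}]}}

```text
time_s: 12.85
tcp_pos: [0.6101, -0.2345, 0.1698]
ee_rot: [[-0.001, -1.0, 0.012], [0.0, 0.012, 1.0], [-1.0, 0.001, 0.0]]
wrist_force: [-0.9, -2.6, 2.3]
gripper_width: 0.004
```

Call:
{"op": "play_rows", "data": {"commands": [{"fingers": 1,"tx": 0,"ty": 0,"tz": 0.009,"ax": 0,"ay": 0,"az": 0},{"fingers": 1,"tx": 0,"ty": 0,"tz": 0.018,"ax": 0,"ay": 0,"az": 0},{"fingers": 1,"tx": 0,"ty": 0,"tz": 0.027,"ax": 0,"ay": 0,"az": 0},{"fingers": 1,"tx": 0,"ty": 0,"tz": 0.036,"ax": 0,"ay": 0,"az": 0},{"fingers": 1,"tx": 0,"ty": 0,"tz": 0.045,"ax": 0,"ay": 0,"az": 0}]}}

```text
time_s: 13.27
tcp_pos: [0.6105, -0.2006, 0.1696]
ee_rot: [[-0.001, -1.0, 0.012], [0.0, 0.012, 1.0], [-1.0, 0.001, 0.0]]
wrist_force: [-2.6, -1.9, 1.2]
gripper_width: 0.007
```

Call:
{"op": "play_rows", "data": {"commands": [{"fingers": 1,"tx": 0,"ty": 0,"tz": 0.009,"ax": 0,"ay": 0,"az": 0},{"fingers": 1,"tx": 0,"ty": 0,"tz": 0.018,"ax": 0,"ay": 0,"az": 0},{"fingers": 1,"tx": 0,"ty": 0,"tz": 0.027,"ax": 0,"ay": 0,"az": 0},{"fingers": 1,"tx": 0,"ty": 0,"tz": 0.036,"ax": 0,"ay": 0,"az": 0},{"fingers": 1,"tx": 0,"ty": 0,"tz": 0.043,"ax": 0,"ay": 0,"az": 0}]}}

```text
time_s: 13.68
tcp_pos: [0.611, -0.1683, 0.1696]
ee_rot: [[-0.0, -1.0, 0.012], [0.0, 0.012, 1.0], [-1.0, 0.0, 0.0]]
wrist_force: [-1.7, -2.6, -0.8]
gripper_width: 0.009
```

Call:
{"op": "play_rows", "data": {"commands": [{"fingers": 1,"tx": 0,"ty": 0,"tz": 0.006,"ax": 0,"ay": 0,"az": 0},{"fingers": 1,"tx": 0,"ty": 0,"tz": 0.012,"ax": 0,"ay": 0,"az": 0},{"fingers": 1,"tx": 0,"ty": 0,"tz": 0.018,"ax": 0,"ay": 0,"az": 0},{"fingers": 1,"tx": 0,"ty": 0,"tz": 0.024,"ax": 0,"ay": 0,"az": 0},{"fingers": 1,"tx": 0,"ty": 0,"tz": 0.03,"ax": 0,"ay": 0,"az": 0}]}}

```text
time_s: 14.1
tcp_pos: [0.6114, -0.1463, 0.1697]
ee_rot: [[-0.0, -1.0, 0.012], [0.0, 0.012, 1.0], [-1.0, 0.0, 0.0]]
wrist_force: [-1.5, -2.1, -0.7]
gripper_width: 0.004
```

Call:
{"op": "play_rows", "data": {"commands": [{"fingers": 1,"tx": 0,"ty": 0,"tz": 0.003,"ax": 0,"ay": 0,"az": 0},{"fingers": 1,"tx": 0,"ty": 0,"tz": 0.006,"ax": 0,"ay": 0,"az": 0},{"fingers": 1,"tx": 0,"ty": 0,"tz": 0.009,"ax": 0,"ay": 0,"az": 0},{"fingers": 1,"tx": 0,"ty": 0,"tz": 0.012,"ax": 0,"ay": 0,"az": 0}]}}

```text
time_s: 14.43
tcp_pos: [0.6115, -0.1376, 0.1698]
ee_rot: [[-0.0, -1.0, 0.012], [-0.0, 0.012, 1.0], [-1.0, 0.0, -0.0]]
wrist_force: [-1.8, -2.0, -1.5]
gripper_width: 0.005
```

```bash
python3 -c "
from h import *
plan([.610,-.09,.172],179.2)
c=viewer.capture('top')
cv2.imwrite('pics/push.png',cv2.resize(c['image'][140:240,220:400,::-1],None,fx=4,fy=4,interpolation=cv2.INTER_CUBIC))
"
```

```text
t 14.4333 pos [ 0.6115 -0.1376  0.1698] yaw 179.3 F [-1.8 -2.  -1.5] w 0.005 
 txyz [-0.0029  0.0028  0.0634] axyz [ 0.0005 -0.     -0.    ]
```

View pics/push.png

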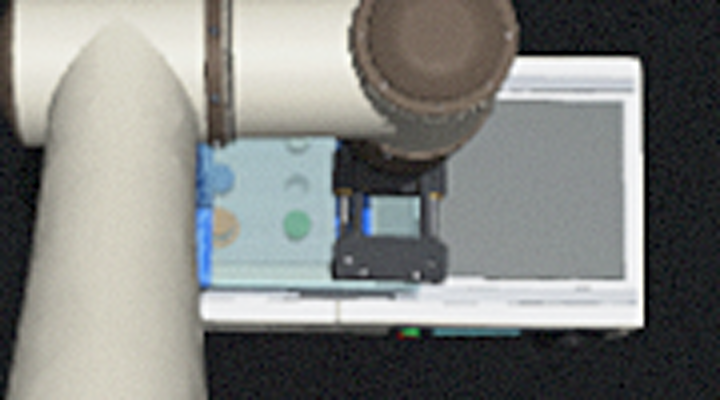

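Call:
{"op": "play_rows", "data": {"commands": [{"fingers": 1,"tx": 0,"ty": 0,"tz": 0.003,"ax": 0,"ay": 0,"az": 0},{"fingers": 1,"tx": 0,"ty": 0,"tz": 0.006,"ax": 0,"ay": 0,"az": 0},{"fingers": 1,"tx": 0,"ty": 0,"tz": 0.009,"ax": 0,"ay": 0,"az": 0},{"fingers": 1,"tx": 0,"ty": 0,"tz": 0.012,"ax": 0,"ay": 0,"az": 0}]}}

```text
time_s: 14.82
tcp_pos: [0.6117, -0.1297, 0.1699]
ee_rot: [[0.0, -1.0, 0.012], [-0.002, 0.012, 1.0], [-1.0, -0.0, -0.002]]
wrist_force: [-1.5, -6.6, -1.7]
gripper_width: 0.008
```

Call:
{"op": "play_rows", "data": {"commands": [{"fingers": 1,"tx": 0,"ty": 0,"tz": 0.003,"ax": 0,"ay": 0,"az": 0},{"fingers": 1,"tx": 0,"ty": 0,"tz": 0.006,"ax": 0,"ay": 0,"az": 0},{"fingers": 1,"tx": 0,"ty": 0,"tz": 0.009,"ax": 0,"ay": 0,"az": 0}]}}

```text
time_s: 15.07
tcp_pos: [0.6117, -0.1233, 0.1699]
ee_rot: [[-0.0, -1.0, 0.012], [-0.002, 0.012, 1.0], [-1.0, 0.0, -0.002]]
wrist_force: [-0.5, -6.9, -1.9]
gripper_width: 0.005
```

Call:
{"op": "play_rows", "data": {"commands": [{"fingers": 1,"tx": 0,"ty": 0,"tz": 0.002,"ax": 0,"ay": 0,"az": 0},{"fingers": 1,"tx": 0,"ty": 0,"tz": 0.004,"ax": 0,"ay": 0,"az": 0},{"fingers": 1,"tx": 0,"ty": 0,"tz": 0.006,"ax": 0,"ay": 0,"az": 0}]}}

```text
time_s: 15.32
tcp_pos: [0.6116, -0.1189, 0.1699]
ee_rot: [[-0.001, -1.0, 0.012], [-0.002, 0.012, 1.0], [-1.0, 0.0, -0.002]]
wrist_force: [-2.4, -7.4, -1.9]
gripper_width: 0.002
```

Call:
{"op": "play_rows", "data": {"commands": [{"fingers": 1,"tx": 0,"ty": 0,"tz": 0.0013,"ax": 0,"ay": 0,"az": 0},{"fingers": 1,"tx": 0,"ty": 0,"tz": 0.0026,"ax": 0,"ay": 0,"az": 0}]}}

```text
time_s: 15.48
tcp_pos: [0.6116, -0.117, 0.1699]
ee_rot: [[-0.001, -1.0, 0.012], [-0.002, 0.012, 1.0], [-1.0, 0.001, -0.002]]
wrist_force: [-1.3, -8.0, -0.6]
gripper_width: -0.0
```

Call:
{"op": "play_rows", "data": {"commands": [{"fingers": 1,"tx": 0,"ty": 0,"tz": 0.0013,"ax": 0,"ay": 0,"az": 0},{"fingers": 1,"tx": 0,"ty": 0,"tz": 0.0026,"ax": 0,"ay": 0,"az": 0}]}}

```text
time_s: 15.65
tcp_pos: [0.6116, -0.1151, 0.1699]
ee_rot: [[-0.001, -1.0, 0.013], [-0.002, 0.013, 1.0], [-1.0, 0.001, -0.002]]
wrist_force: [-0.6, -8.0, -1.2]
gripper_width: 0.006
```

Call:
{"op": "play_rows", "data": {"commands": [{"fingers": 1,"tx": 0,"ty": 0,"tz": 0.0013,"ax": 0,"ay": 0,"az": 0},{"fingers": 1,"tx": 0,"ty": 0,"tz": 0.0026,"ax": 0,"ay": 0,"az": 0}]}}

```text
time_s: 15.82
tcp_pos: [0.6116, -0.1132, 0.1699]
ee_rot: [[-0.001, -1.0, 0.013], [-0.002, 0.013, 1.0], [-1.0, 0.001, -0.002]]
wrist_force: [-0.7, -7.0, -0.8]
gripper_width: 0.006
```

Call:
{"op": "play_rows", "data": {"commands": [{"fingers": 1,"tx": 0,"ty": 0,"tz": 0.0013,"ax": 0,"ay": 0,"az": 0},{"fingers": 1,"tx": 0,"ty": 0,"tz": 0.0026,"ax": 0,"ay": 0,"az": 0}]}}

```text
time_s: 15.98
tcp_pos: [0.6116, -0.1113, 0.1699]
ee_rot: [[-0.001, -1.0, 0.013], [-0.002, 0.013, 1.0], [-1.0, 0.001, -0.002]]
wrist_force: [-0.8, -8.2, -1.6]
gripper_width: 0.003
```

Call:
{"op": "play_rows", "data": {"commands": [{"fingers": 1,"tx": 0,"ty": 0,"tz": 0.0013,"ax": 0,"ay": 0,"az": 0},{"fingers": 1,"tx": 0,"ty": 0,"tz": 0.0026,"ax": 0,"ay": 0,"az": 0}]}}

```text
time_s: 16.15
tcp_pos: [0.6116, -0.1094, 0.1699]
ee_rot: [[-0.001, -1.0, 0.013], [-0.002, 0.013, 1.0], [-1.0, 0.001, -0.002]]
wrist_force: [-0.5, -8.4, -1.6]
gripper_width: 0.008
```

Call:
{"op": "play_rows", "data": {"commands": [{"fingers": 1,"tx": 0,"ty": 0,"tz": 0.0013,"ax": 0,"ay": 0,"az": 0},{"fingers": 1,"tx": 0,"ty": 0,"tz": 0.0026,"ax": 0,"ay": 0,"az": 0}]}}

```text
time_s: 16.32
tcp_pos: [0.6116, -0.1087, 0.1699]
ee_rot: [[-0.001, -1.0, 0.012], [-0.005, 0.012, 1.0], [-1.0, 0.001, -0.005]]
wrist_force: [-0.8, -13.3, -2.5]
gripper_width: 0.007
```

Call:
{"op": "play_rows", "data": {"commands": [{"fingers": 1,"tx": 0,"ty": 0,"tz": 0.001,"ax": 0,"ay": 0,"az": 0},{"fingers": 1,"tx": 0,"ty": 0,"tz": 0.002,"ax": 0,"ay": 0,"az": 0}]}}

```text
time_s: 16.48
tcp_pos: [0.6116, -0.1077, 0.1699]
ee_rot: [[-0.001, -1.0, 0.013], [-0.005, 0.013, 1.0], [-1.0, 0.001, -0.005]]
wrist_force: [-0.8, -15.3, -2.7]
gripper_width: 0.007
```

Call:
{"op": "play_rows", "data": {"commands": [{"fingers": 1,"tx": 0,"ty": 0,"tz": 0.001,"ax": 0,"ay": 0,"az": 0},{"fingers": 1,"tx": 0,"ty": 0,"tz": 0.002,"ax": 0,"ay": 0,"az": 0}]}}

```text
time_s: 16.65
tcp_pos: [0.6115, -0.1065, 0.1699]
ee_rot: [[-0.002, -1.0, 0.013], [-0.005, 0.013, 1.0], [-1.0, 0.001, -0.005]]
wrist_force: [-0.1, -16.0, -3.0]
gripper_width: 0.007
```

Call:
{"op": "play_rows", "data": {"commands": [{"fingers": 1,"tx": 0,"ty": 0,"tz": 0.0007,"ax": 0,"ay": 0,"az": 0},{"fingers": 1,"tx": 0,"ty": 0,"tz": 0.0014,"ax": 0,"ay": 0,"az": 0}]}}

```text
time_s: 16.82
tcp_pos: [0.6116, -0.1056, 0.17]
ee_rot: [[-0.002, -1.0, 0.013], [-0.006, 0.013, 1.0], [-1.0, 0.001, -0.006]]
wrist_force: [-0.7, -15.0, -3.1]
gripper_width: 0.004
```

Call:
{"op": "play_rows", "data": {"commands": [{"fingers": 1,"tx": 0,"ty": 0,"tz": 0.0007,"ax": 0,"ay": 0,"az": 0},{"fingers": 1,"tx": 0,"ty": 0,"tz": 0.0014,"ax": 0,"ay": 0,"az": 0}]}}

```text
time_s: 16.98
tcp_pos: [0.6115, -0.1047, 0.1699]
ee_rot: [[-0.002, -1.0, 0.013], [-0.006, 0.013, 1.0], [-1.0, 0.002, -0.006]]
wrist_force: [-0.6, -16.2, -2.9]
gripper_width: 0.009
```

Call:
{"op": "play_rows", "data": {"commands": [{"fingers": 1,"tx": 0,"ty": 0,"tz": 0.0007,"ax": 0,"ay": 0,"az": 0},{"fingers": 1,"tx": 0,"ty": 0,"tz": 0.0014,"ax": 0,"ay": 0,"az": 0}]}}

```text
time_s: 17.15
tcp_pos: [0.6115, -0.1038, 0.1699]
ee_rot: [[-0.002, -1.0, 0.013], [-0.006, 0.013, 1.0], [-1.0, 0.002, -0.006]]
wrist_force: [-0.6, -15.8, -2.6]
gripper_width: 0.004
```

Call:
{"op": "play_rows", "data": {"commands": [{"fingers": 1,"tx": 0,"ty": 0,"tz": 0.0009,"ax": 0,"ay": 0,"az": 0}]}}

```text
time_s: 17.23
tcp_pos: [0.6115, -0.1032, 0.17]
ee_rot: [[-0.002, -1.0, 0.013], [-0.006, 0.013, 1.0], [-1.0, 0.002, -0.006]]
wrist_force: [-1.4, -16.5, -3.4]
gripper_width: 0.003
```

One row at a time from here, reading the force after each.

Call:
{"op": "play_rows", "data": {"commands": [{"fingers": 1,"tx": 0,"ty": 0,"tz": 0.0007,"ax": 0,"ay": 0,"az": 0}]}}

```text
time_s: 17.32
tcp_pos: [0.6115, -0.1026, 0.1699]
ee_rot: [[-0.002, -1.0, 0.013], [-0.006, 0.013, 1.0], [-1.0, 0.002, -0.006]]
wrist_force: [0.1, -15.2, -2.3]
gripper_width: 0.002
```

Call:
{"op": "play_rows", "data": {"commands": [{"fingers": 1,"tx": 0,"ty": 0,"tz": 0.0006,"ax": 0,"ay": 0,"az": 0}]}}

```text
time_s: 17.4
tcp_pos: [0.6115, -0.1011, 0.1699]
ee_rot: [[-0.002, -1.0, 0.013], [-0.004, 0.013, 1.0], [-1.0, 0.001, -0.004]]
wrist_force: [-1.4, -8.1, -0.6]
gripper_width: 0.006
```

The force fell from 15 to 8 N with a jump of 1.5 mm, so the latch clicked. I'm backing off.

Call:
{"op": "play_rows", "data": {"commands": [{"fingers": 1,"tx": 0,"ty": 0,"tz": -0.004,"ax": 0,"ay": 0,"az": 0},{"fingers": 1,"tx": 0,"ty": 0,"tz": -0.01,"ax": 0,"ay": 0,"az": 0},{"fingers": 1,"tx": 0,"ty": 0,"tz": -0.025,"ax": 0,"ay": 0,"az": 0},{"fingers": 1,"tx": 0,"ty": 0,"tz": -0.045,"ax": 0,"ay": 0,"az": 0},{"fingers": 1,"tx": 0,"ty": 0,"tz": -0.055,"ax": 0,"ay": 0,"az": 0}]}}

```text
time_s: 17.82
tcp_pos: [0.612, -0.1406, 0.1701]
ee_rot: [[0.001, -1.0, 0.013], [0.0, 0.013, 1.0], [-1.0, -0.001, 0.0]]
wrist_force: [-0.7, -0.7, 0.1]
gripper_width: 0.005
```

Call:
{"op": "play_rows", "data": {"commands": [{"fingers": 1,"tx": -0.04,"ty": 0,"tz": -0.02,"ax": 0,"ay": 0,"az": 0},{"fingers": 1,"tx": -0.09,"ty": 0,"tz": -0.06,"ax": 0,"ay": 0,"az": 0},{"fingers": 1,"tx": -0.14,"ty": 0,"tz": -0.11,"ax": 0,"ay": 0,"az": 0},{"fingers": 1,"tx": -0.18,"ty": 0,"tz": -0.16,"ax": 0,"ay": 0,"az": 0},{"fingers": 1,"tx": -0.2,"ty": 0,"tz": -0.21,"ax": 0,"ay": 0,"az": 0}]}}

```text
time_s: 18.23
tcp_pos: [0.6103, -0.279, 0.3132]
ee_rot: [[0.005, -1.0, 0.011], [-0.001, 0.011, 1.0], [-1.0, -0.005, -0.001]]
wrist_force: [1.1, -1.0, 0.2]
gripper_width: -0.0
```

Call:
{"op": "play_rows", "data": {"commands": [{"fingers": 1,"tx": 0,"ty": 0.12,"tz": -0.1,"ax": 0,"ay": 0,"az": 0},{"fingers": 1,"tx": 0,"ty": 0.12,"tz": -0.1,"ax": 0,"ay": 0,"az": 0},{"fingers": 1,"tx": 0,"ty": 0.12,"tz": -0.1,"ax": 0,"ay": 0,"az": 0},{"fingers": 1,"tx": 0,"ty": 0.12,"tz": -0.1,"ax": 0,"ay": 0,"az": 0},{"fingers": 1,"tx": 0,"ty": 0.12,"tz": -0.1,"ax": 0,"ay": 0,"az": 0}]}}

```text
time_s: 18.65
tcp_pos: [0.5175, -0.3533, 0.31]
ee_rot: [[0.001, -1.0, 0.016], [-0.0, 0.016, 1.0], [-1.0, -0.001, -0.0]]
wrist_force: [0.6, 0.4, -0.7]
gripper_width: 0.008
```

```bash
python3 -c "
from h import *
plan([.610,-.30,.3],179.2)
c=viewer.capture('top');b=viewer.capture('scene')
for n,q in(('top',c),('scene',b)):
  print(n);blobs(q,(4,100,80),(19,255,255),[.113],8,120);print(proj(q,[.5755,-.0203,.113]));blobs(q,(100,150,80),(125,255,255),[.179],150,700);blobs(q,(22,120,120),(35,255,255),[.181],8,100)
a=cv2.resize(c['image'][130:250,220:400,::-1],(420,280),interpolation=cv2.INTER_CUBIC);d=cv2.resize(b['image'][150:310,160:330,::-1],(298,280),interpolation=cv2.INTER_CUBIC)
cv2.imwrite('pics/end.png',np.hstack([a,d]))
"
```

```text
t 18.65 pos [ 0.5175 -0.3533  0.31  ] yaw 179.1 F [ 0.6  0.4 -0.7] w 0.008 
 txyz [ 0.0135 -0.1222  0.073 ] axyz [-0.0006 -0.0001  0.0004]
top
[551, 325, 9, 8, 57] [555.  328.5] [[0.2101, -0.833]]
[274.03289465 195.77284645]
[292, 164, 9, 37, 285] [295.7 182.5] [[0.6046, -0.0826]]
[1, 376, 41, 22, 669] [ 21.4 386.4] [[0.0314, 0.6441]]
[241, 177, 7, 7, 29] [244.2 179.9] [[0.6085, 0.0634]]
scene
[69, 14, 10, 19, 66] [73.9 24.1] [[0.4702, -1.631]]
[56, 20, 5, 6, 9] [57.6 22.7] [[0.5237, -1.7011]]
[12, 32, 6, 6, 11] [15.2 34.2] [[0.7196, -1.7029]]
[6, 34, 6, 6, 11] [ 8.4 36. ] [[0.7494, -1.7036]]
[489, 52, 4, 7, 11] [490.7  54.8] [[-0.7347, -0.1289]]
[467, 54, 13, 12, 52] [473.4  59.7] [[-0.6409, -0.155]]
[480, 60, 9, 7, 26] [484.1  63.1] [[-0.647, -0.1103]]
[199, 78, 7, 5, 16] [201.9  80.4] [[0.3011, -0.7693]]
[264, 176, 5, 6, 27] [265.9 178.7] [[0.4719, -0.1745]]
[273.36127976 227.23731076]
[179, 139, 33, 32, 320] [194.7 161.7] [[0.6208, -0.3048]]
[229, 194, 37, 32, 488] [246.3 209.8] [[0.6239, -0.0654]]
[330, 349, 16, 18, 238] [337.2 357.3] [[0.7238, 0.3346]]
[282, 236, 8, 7, 37] [285.6 239.3] [[0.6134, 0.0692]]
```

View pics/end.png

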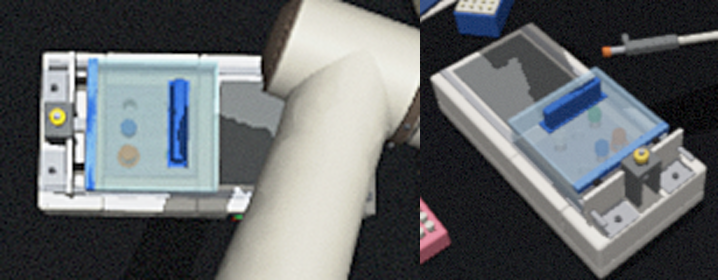

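```bash
python3 -c "
from h import *
p=cv2.resize(cv2.imread('pics/push.png'),(180,100),interpolation=cv2.INTER_AREA)
q=viewer.capture('top');print(r.sense()['time_s'])
im=q['image'][140:240,220:400,::-1]
E=[]
for n,i in(('push',p),('now',im)):
  i=i.astype(float);sat=np.clip(i[:,:,0]-i[:,:,2]-50,0,None)
  a=sat[52:70,30:62];E.append((a.sum(0)*np.arange(30,62)).sum()/a.sum()+220);print(n,E[-1],a.sum(0).round())
R=[ray(q,(e,200),.13)[1] for e in E];print(R,R[1]-R[0])
"
```

```text
18.8
push 270.70889748549325 [   0.    0.    0.    0.    0.    0.    0.    0.    0.    0.    0.    0.
    0.    0.    0.    0.    0.    0.    0.  582. 1542. 1845. 1201.    0.
    0.    0.    0.    0.    0.    0.    0.    0.]
now 258.2564669467168 [   0.    0.    0.    0.    0.    0.  122. 1108. 1423. 1228.  642.    0.
    0.    0.    0.    0.    0.    0.    0.    0.    0.    0.    0.    0.
    0.    0.    0.    0.    0.    0.    0.    0.]
[np.float64(-0.011303328207591952), np.float64(0.025392455046001405)] 0.03669578325359336
```

```bash
python3 -c "
from h import *
print(job.finish_job())"
```

```text
the job is handed in; nothing more can be done
None
```

The orange-capped tube is in the orange-ringed well, let go, and the guard is latched shut. I handed the job in at about 19 s of the 61 s allowed; no verdict was reported.

- **Tube:** I released it about 2–4 mm above home and it dropped in. In the wrist picture afterwards its cap looked the same size as its neighbours' caps, which fits it being fully home and upright. In the scene camera the cap was within 2 pixels of where a seated cap should be. I did not press it down as a further check.
- **Guard:** I pushed it steadily on the handle. The force stayed at or below about 16.5 N and fell from 15 to 8 N at the click, with a jump of 1.5 mm. I backed off at once.
- **Latch:** About 1.4 s after the click, with the arm clear, the guard's front edge had moved 36.7 mm since mid-push. The tool had moved 36.5 mm over the same stretch, so the guard had not been thrown back.
- **Left alone:** I felt no contact with the other tubes, the pipette, the bottle or the tip box. I did not re-measure all their positions at the end.
- **Disagreement:** The wrist camera was about 1–2 mm off sideways from the fingers. I corrected for that when aiming for the well.

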